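# Set the stirrer's click selector and start it

### The job

Set the stirrer's speed selector to the fifth dot: push its pointer round clockwise with a fingertip, click by click, counting the dots from the OFF bar, and do not run past the fifth. Then press the start key fully down and let it come up again. Only push and press: do not pinch the pointer, do not press the key before the selector is set, and leave the beaker and the other things where they stand.

Things in the scene. Friction and masses are not known exactly. Their poses are not given: they have to be found in the camera images.
- stirrer: white bench stirrer, fixed to the worktop, 270 (its x) x 200 (its y) x 55 mm high; origin under its centre on the worktop. Its +x points from the selector at the near end to the round white plate (110 mm across, 4 mm high, centre at x +78, y 0 mm) at the far end. Flat deck 55 mm above the worktop; selector axis at x -75, y +32 mm, start key at x -95, y -68 mm
- selector_axis (a point): on the selector's upright axis, level with its hub's top, 25 mm above the deck; its x axis points along the pointer, z up. The black selector is a disc (80 mm across, top 9 mm above the deck) with a hub (22 mm across) and one pointer bar: a rib 11.5 mm wide from the hub to 41 mm from the axis, with a thin white ridge along its top, 27 mm above the deck
- pointer_end (a point): outer end of the pointer bar, 41 mm from the axis, 17 mm above the deck; axes as selector_axis
- speed_selector (a joint): selector angle: 0 at the OFF bar, growing clockwise seen from above, 0.524 rad (30 degrees) a click; first dot 0.524, fifth dot 2.618, end stop 3.72. It starts at OFF, the first or the second dot. A sprung detent holds it at each click; 1 to 2 N on the outer half of the pointer carries it over, and it then jumps ahead by itself to the next click
- start_key_top (a point): top centre of the round black start key (26 mm across, 5 mm travel, sprung, about 4 N to press fully), on the deck to the right of the selector; moves with the key
- start_key (a joint): travel of the start key, 0 up, 0.005 m fully down
- beaker: loose empty glass beaker, 46 x 50 x 58 mm, standing on the plate; origin at its foot. Leave it
- timer: loose flat timer, 62 x 66 x 16 mm, on the worktop left of the stirrer; origin at its foot. Leave it
- flask: loose conical flask, 64 mm across, 105 mm high, on the worktop left of the stirrer; origin at its foot. Leave it
- tape: loose roll of tape, 98 mm across, 25 mm high, lying right of the stirrer; origin at its foot. Leave it
- scale_centre (a point): on the selector's axis at deck height, fixed to the stirrer, axes as the stirrer's. Printed round it on the deck, on a circle of 54 mm radius: a short OFF bar 105 degrees counter-clockwise (from above) of the stirrer's +x, then clockwise, 30 degrees apart, seven dots that grow from 4 to 10 mm across; the fifth lies 45 degrees clockwise of +x
Not all that is in view belongs to the job. Leave any green look-alike of the beaker alone.

How it is judged:
On the way, in this order (a step that is already met when the one before it is completed fails the run):
1. the selector stands at the fifth dot (value of joint speed_selector between 2.47 and 2.77 rad and velocity of joint speed_selector below 0.2 rad/s), for 0.3 s.
2. the start key is pressed down (value of joint start_key above 0.0038 m), for 0.05 s.
3. the start key is up again (value of joint start_key below 0.0015 m), for 0.1 s.
At the end, for the whole second after the job is handed in: the selector rests at the fifth dot (within 0.15 rad), the start key has been pressed after that and is up again, and the beaker stands upright on the plate (value of joint speed_selector between 2.47 and 2.77 rad and value of joint start_key below 0.0015 m and z of beaker in the frame of stirrer above 0.056 m and angle between beaker's own z axis and vertical below 0.1 rad and linear speed of beaker below 0.02 m/s); the robot touches nothing.
It fails at once if the selector ran past the fifth dot (value of joint speed_selector above 2.95 rad).
It fails at once if the start key was pressed while the selector was not at the fifth dot (value of joint start_key above 0.003 m and (value of joint speed_selector below 2.4 rad or value of joint speed_selector above 2.84 rad)).
It fails at once if the pointer was pinched from both sides (contact force between each of speed_selector_c3, speed_selector_c4 and the fingers above 0.7 N).
It fails at once if the beaker was moved, lifted or tipped (distance of beaker from where it was at the start of the episode above 0.015 m or angle between beaker's own z axis and vertical above 0.3 rad).
It fails at once if the timer, flask or tape was moved (distance of any of timer, flask, tape from where it was at the start of the episode above 0.02 m).
It also fails if it takes over 66 s, if anything falls off the work surface, if the arm or the gripper's body presses on something with over 40 N, if the wrist force passes 120 N, or if a joint passes its speed limit or range.

### The arm

A 6-joint arm with a two-finger parallel gripper is mounted at the origin on a cart in front of the work surface, level with it; the furniture and walls round the work are solid. World frame = base frame: x ahead of the robot, y to its left, z up, the work surface at z = 0. Lengths are in m, angles in rad, forces in N, time in s.
With the tool pointing down it reaches from about 0.25 to 0.775 m from the base axis. Payload 4 kg.
Tool frame: the origin (TCP) lies on the centre line of the jaws, within the pads' length; the fingertips stand 8 mm ahead of it and the grasp point (between the pads) lies 11 mm behind it; z points along the fingers, y is the direction in which the jaws open and shut (so a half turn about z gives the same grasp; the last joint's range is limited). The gripper opens to 94 mm and grips with 3 to 60 N. Pads are 16 mm wide; open, the fingers measure 119 mm over their backs; the gripper's body (75 mm by 177 mm) begins 78 mm behind the grasp point.
Start: joints at [-1.31, 0.087, 1.371, -0, 1.684, -0.103], TCP at [0.196, -0.514, 0.214] pointing down, gripper open.
Joint ranges: [-3.1, 3.1], [-0.76, 2.03], [0.27, 2.55], [-1.08, 4.22], [0.17, 2.65], [-2.57, 2.57]. Speed limits (rad/s): [2.79, 2.79, 3.14, 3.14, 3.14, 3.14].

### API

Orientations are given as [roll, pitch, yaw] about the fixed x, y, z axes, in that order (R = Rz(yaw) Ry(pitch) Rx(roll)).
In Python, from bench import * gives the robot as it stands.
- The arm moves only by the tool step_arm, never from a script. Its argument "steps" is a list of rows, each an object of numbers: "jaw": the opening, from 0 (shut) to 1 (fully open); "tx", "ty", "tz": the shift along the tool's x, y, z in m; "ax", "ay", "az": the turn, a rotation vector about the tool's x, y, z in rad. In form: [{"jaw": .., "tx": .., "ty": .., "tz": .., "ax": .., "ay": .., "az": ..}, ...]. A call has 1 to 8 rows; each row is the pose to reach, as a shift and turn from the pose measured when the call began, along the tool's axes at that moment; what a row does not reach only later rows make up. A row lasts 1/10 s, in which the tool goes at most 50 mm and 8.59 degrees, less where a joint would pass 70% of its speed; a pose out of reach is approached as far as the arm can. A call with a gripper value outside its range is refused whole. The fingers move at their own pace and stop on an object; the grip force is fixed at half the most. Time passes only in rows, so rows that repeat a pose let the fingers close. It gives the time, the measured TCP pose, the force and the opening at its end, in the units of the state.
- get_obs(): the state, without advancing time (a new reading comes with each control period).
- snapshot(name): name is "scene" or "top"; returns (picture, depth): 384x512x3 uint8, red, green, blue; 384x512 float32, m along the optical axis (not along the pixel's ray), 0 where there is no reading.
- camera_model(name): a dict with "intrinsics" (3x3 intrinsics, pixels), "k1" (the pictures are not rectified: a ray, as slopes to the right and down, at radius r is drawn at 1 + k1 r^2 times it, then the intrinsics apply), "origin" and "orientation" of the camera in the world. Camera axes: x right, y down, z forward; pixel columns grow to the right and rows downward; lengths in m; the calibration is good to about 2 mm. A picture is of the moment at which its call begins. camera_model takes no time and is no camera call.
- close_job(): hands the job in, once; it reports no verdict.
Trained networks look in the newest picture that a camera, given by its name, has taken for a name from the list of things; names that differ only in an ending like _2 or _b are one class to them, and where a whole thing is asked for, a point or a joint stands for the part that bears it (a point fixed in the world has none). Each returns a list of dicts, best first, with "confidence" (0 to 1); they miss things now and then, are a little off and sometimes report something else, mostly with a low value. They report only what shows in the picture. A call takes as long as a camera call. They do not tell look-alikes from the thing itself.
- silhouettes(camera, query): "pixels" (384x512 bool, what is visible of it) and "rect" ([left, top, right, bottom] in pixels, round what is visible of it).
The state is a dict: "time": time; "joint_positions": joint angles; "qvel": joint speeds; "joint_torque": joint torques, N m; "tool_pos": TCP position; "ee_rot": TCP orientation; "wrist_force": force on the tool from outside, world axes, zero at the start; "wrist_torque": the same for the moment, N m; "width": finger opening in m.
Only numpy, scipy, OpenCV 4.12 (cv2) and the standard library are available. Lean on these libraries where they do the work, as an engineer would, in place of code of your own. Each camera call takes 0.05 s, during which the arm holds its last target. There are 200 camera calls.

## Working session

There is one attempt and no reset: what is moved stays moved. The work goes in short steps, Python scripts to look and compute and a tool call to move; the robot and the scene stay as the last step left them, time stands still between calls to the robot, and variables do not carry over. Pictures are saved under pics/ and viewed, about 8 in all and at most 12, crops included, and the job is handed in when it is done.

Besides the shell and the picture viewer there is one more tool, called after "Call:" by a JSON object that holds its "name" and its "arguments", one argument or row to a line. step_arm: Moves the arm, as the interface text tells. Its arguments: {"type":"object","properties":{"steps":{"type":"array"}},"required":["steps"]}

```bash
mkdir -p pics; python3 - <<'E'
from bench import *
import cv2, numpy as np
o=get_obs(); print(o)
for n in ("scene","top"):
    p,d=snapshot(n); cv2.imwrite(f"pics/{n}0.png",cv2.resize(p[:,:,::-1],(768,576))); np.savez(f"{n}0.npz",p=p,d=d)
    print(n,camera_model(n))
    for q in ("stirrer","speed_selector","start_key","pointer_end","beaker","timer","flask","tape"):
        print(q,[(round(r["confidence"],2),list(r["rect"])) for r in silhouettes(n,q)][:3])
E
```

```text
{'time': 0.0, 'joint_positions': array([-1.31007230e+00,  8.79512042e-02,  1.37224143e+00, -2.77216528e-05,
        1.68358721e+00, -1.03103608e-01]), 'qvel': array([ 0.00196076,  0.00094854, -0.00181763,  0.00023769,  0.00111383,
       -0.00024856]), 'joint_torque': array([-6.25073335e-04, -3.40176666e+01, -3.02428901e+01,  7.18751061e-02,
        3.28796741e-02, -1.39007248e-04]), 'tool_pos': array([ 0.195568  , -0.51349155,  0.21231274]), 'ee_rot': array([-3.13941424e+00, -1.97702211e-04,  3.63824325e-01]), 'wrist_force': array([-0.84283235, -0.23879522,  0.42270129]), 'wrist_torque': array([ 0.05615693,  0.02396314, -0.03835609]), 'width': 0.09416779872742484}
scene {'intrinsics': array([[423.77813276,   0.        , 255.84125984],
       [  0.        , 423.77813276, 189.98519893],
       [  0.        ,   0.        ,   1.        ]]), 'k1': -0.07832859540709163, 'origin': array([0.03981146, 0.55750883, 0.7268152 ]), 'orientation': array([-2.29195599, -0.0212154 , -2.26623002])}
stirrer [(0.93, [195.9, 168.5, 322.9, 279.3])]
speed_selector [(0.94, [242.7, 220.5, 276.3, 248.7]), (0.
[... 706 characters left out ...]
56794611e+00])}
stirrer [(0.81, [203.3, 139.0, 305.3, 263.4]), (0.68, [266.7, 239.9, 276.3, 252.4]), (0.56, [216.0, 211.6, 246.1, 242.8])]
speed_selector [(0.59, [213.7, 206.8, 248.5, 240.1])]
start_key [(0.67, [267.0, 242.0, 272.0, 250.4])]
pointer_end [(0.81, [217.5, 208.9, 250.1, 242.8]), (0.68, [255.7, 149.8, 269.4, 173.1]), (0.45, [174.5, 188.5, 205.4, 219.3])]
beaker [(0.82, [254.1, 152.2, 270.5, 171.6]), (0.62, [343.7, 146.8, 366.4, 163.0]), (0.62, [141.0, 152.6, 166.7, 176.4])]
timer [(0.61, [172.6, 192.1, 205.4, 218.8]), (0.54, [311.2, 177.5, 345.6, 216.9])]
flask [(0.85, [181.0, 138.8, 205.5, 169.1])]
tape [(0.93, [310.8, 177.2, 348.3, 215.4]), (0.35, [179.4, 139.5, 205.1, 167.8])]
```

```bash
cat > h.py <<'E'
import numpy as np, cv2
from bench import *
from scipy.spatial.transform import Rotation as R
def cam(n):
    c=camera_model(n); return c, R.from_euler('xyz',c["orientation"]).as_matrix()
def ray(n,uv):
    c,M=cam(n); K=c["intrinsics"]; uv=np.atleast_2d(uv).astype(float)
    q=cv2.undistortPoints(uv[:,None],K,np.array([c["k1"],0,0,0,0.]))[:,0]
    return c["origin"], np.c_[q,np.ones(len(q))]@M.T
def atz(n,uv,z):
    o,d=ray(n,uv); return o+d*((z-o[2])/d[:,2])[:,None]
def proj(n,P):
    c,M=cam(n); q=(np.atleast_2d(P)-c["origin"])@M
    return cv2.projectPoints(q,np.zeros(3),np.zeros(3),c["intrinsics"],np.array([c["k1"],0,0,0,0.]))[0][:,0]
def crop(n,box,s,name,p=None):
    if p is None: p,_=snapshot(n)
    a,b,c,d=box; cv2.imwrite(name,cv2.resize(p[b:d,a:c,::-1],None,fx=s,fy=s,interpolation=cv2.INTER_CUBIC))
E
python3 - <<'E'
from h import *
d=np.load("top0.npz"); crop("top",(190,130,320,270),4.2,"pics/c1.png",d["p"])
s=silhouettes("top","stirrer")
D=d["d"]; c,M=cam("top")
v,u=np.mgrid[:384,:512]; o,r=ray("top",np.c_[u.ravel(),v.ravel()]); P=(o+r*D.ravel()[:,None]).reshape(384,512,3)
m=(abs(P[...,2]-0.055)<0.008)&(D>0)
m[:, :195]=0;m[:,315:]=0;m[:130]=0;m[275:]=0
m=cv2.morphologyEx(m.astype(np.uint8),cv2.MORPH_OPEN,np.ones((5,5)))
n,l,st,_=cv2.connectedComponentsWithStats(m); k=1+st[1:,4].argmax(); q=P[l==k]
print(st[k],np.median(q[:,2])); rr=cv2.minAreaRect(q[:,:2].astype(np.float32)); print(rr, cv2.boxPoints(rr))
E
```

```text
[ 201  141  105  123 7117] 0.055254490412031565
((0.5658572316169739, 0.10284756124019623), (0.20006240904331207, 0.2731509506702423), 73.97708129882812) [[ 0.40697673  0.04440024]
 [ 0.66951615 -0.03099538]
 [ 0.72473776  0.16129488]
 [ 0.46219832  0.2366905 ]]
```

View pics/top0.png

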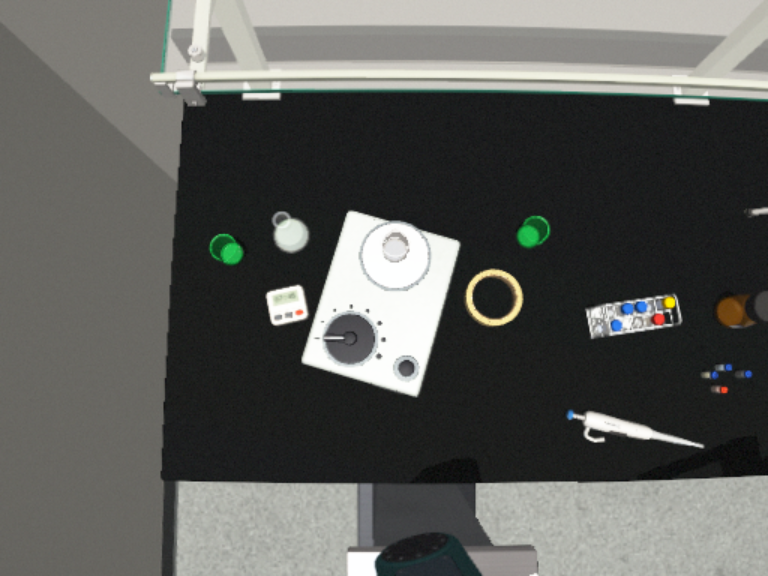

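View pics/c1.png

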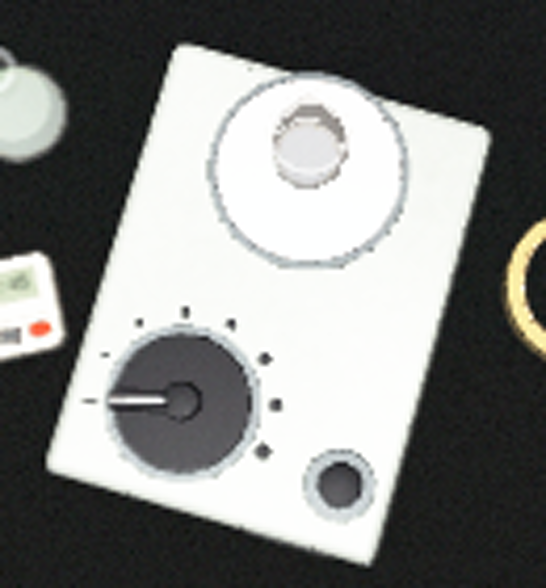

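```bash
cat >> h.py <<'E'
C=np.array([.566,.103]); Y=np.radians(-16.0)
def S(x,y): return C+np.array([[np.cos(Y),-np.sin(Y)],[np.sin(Y),np.cos(Y)]])@[x/1000,y/1000]
AX=S(-75,32); KEY=S(-95,-68)
def rel(x,y,z,yaw):
    o=get_obs(); M=R.from_euler('xyz',o["ee_rot"]); T=R.from_euler('xyz',[np.pi,0,yaw])
    return np.round(M.inv().apply(np.array([x,y,z])-o["tool_pos"]),4), np.round((M.inv()*T).as_rotvec(),3)
def push(th,r=34,back=0,h=12.5,z=.076,yaw=None):
    """finger centre when its back face touches pointer at joint angle th(deg), 'back' mm clear"""
    f=np.radians(105)+Y-np.radians(th)
    if yaw is None: yaw=max(f,np.radians(-35))
    d=abs(f-yaw); e=5.75+h*np.cos(d)+8*np.sin(d)+back
    p=AX+r/1000*np.array([np.cos(f),np.sin(f)])+e/1000*np.array([-np.sin(f),np.cos(f)])
    return p[0],p[1],z,yaw
E
python3 - <<'E'
from h import *
print(AX,KEY)
px=lambda a,b:(a/4.2+190-.4,b/4.2+130-.4)
print("hub",atz("top",[px(183,400)],.08)," key",atz("top",[px(340,485)],.062)," plate",atz("top",[px(308,170)],.059),S(78,0))
print("off mark",atz("top",[px(90,401)],.055), "dots",atz("top",[px(265,358),px(105,354),px(263,451)],.055), [AX+.054*np.array([np.cos(a),np.sin(a)]) for a in np.radians([89,-61,59,-121])])
d=np.load("top0.npz")["d"]; c,M=cam("top")
for uv in [px(340,485),px(340,505),px(150,440),px(183,400)]:
    o,r=ray("top",[uv]); print(uv,(o+r*d[int(round(uv[1])),int(round(uv[0]))]))
x,y,_,w=push(0,back=15); print(x,y,w); print(rel(x,y,.14,w))
E
```

```text
[0.50272577 0.15443318] [0.4559368  0.06381975]
hub [[0.50219727 0.15248178 0.08      ]]  key [[0.45487443 0.0632871  0.062     ]]  plate [[0.63921033 0.08154118 0.059     ]] [0.64097841 0.08150029]
off mark [[0.50277525 0.20824318 0.055     ]] dots [[0.52818722 0.10655062 0.055     ]
 [0.5302143  0.19999768 0.055     ]
 [0.47427741 0.10749487 0.055     ]] [array([0.5036682 , 0.20842495]), array([0.52890549, 0.10720371]), array([0.53053782, 0.20072021]), array([0.47491371, 0.10814614])]
(270.552380952381, 245.07619047619048) [[0.45487495 0.06386421 0.07678707]]
(270.552380952381, 249.83809523809524) [[0.44373457 0.06391557 0.07748002]]
(225.31428571428572, 234.36190476190475) [[0.48013916 0.17230028 0.06284842]]
(233.17142857142855, 224.83809523809524) [[0.50210519 0.15237428 0.08166026]]
0.47007421414568756 0.18900829010565812 1.5533430342749535
(array([ 0.5066, -0.5594,  0.0735]), array([ 0.  ,  0.  , -1.19]))
```

Call:
{"name": "step_arm", "arguments": {
  "steps": [
    {"jaw": 0, "tx": 0.507, "ty": -0.559, "tz": 0.02, "az": -1.19},
    {"jaw": 0, "tx": 0.507, "ty": -0.559, "tz": 0.02, "az": -1.19},
    {"jaw": 0, "tx": 0.507, "ty": -0.559, "tz": 0.02, "az": -1.19},
    {"jaw": 0, "tx": 0.507, "ty": -0.559, "tz": 0.02, "az": -1.19},
    {"jaw": 0, "tx": 0.507, "ty": -0.559, "tz": 0.02, "az": -1.19},
    {"jaw": 0, "tx": 0.507, "ty": -0.559, "tz": 0.02, "az": -1.19},
    {"jaw": 0, "tx": 0.507, "ty": -0.559, "tz": 0.02, "az": -1.19},
    {"jaw": 0, "tx": 0.507, "ty": -0.559, "tz": 0.02, "az": -1.19}
  ]
}}

```text
invalid input
```

```bash
sed -i 's/C=np.array(.*\]); Y/C=np.array([.5652,.1025]); Y/' h.py; python3 - <<'E'
from h import *
print(get_obs()["tool_pos"],get_obs()["ee_rot"],get_obs()["width"])
x,y,_,w=push(0,back=15); print(rel(x,y,.14,w))
E
```

```text
[ 0.19567425 -0.51400812  0.21350762] [3.14154260e+00 3.27540795e-05 3.63785990e-01] 0.09405291698931666
(array([ 0.5057, -0.5592,  0.0735]), array([ 0.  ,  0.  , -1.19]))
```

Call:
{"name": "step_arm", "arguments": {
  "steps": [
    {"jaw": 0, "tx": 0.506, "ty": -0.559, "tz": 0.02, "ax": 0, "ay": 0, "az": -1.19},
    {"jaw": 0, "tx": 0.506, "ty": -0.559, "tz": 0.02, "ax": 0, "ay": 0, "az": -1.19},
    {"jaw": 0, "tx": 0.506, "ty": -0.559, "tz": 0.02, "ax": 0, "ay": 0, "az": -1.19},
    {"jaw": 0, "tx": 0.506, "ty": -0.559, "tz": 0.02, "ax": 0, "ay": 0, "az": -1.19},
    {"jaw": 0, "tx": 0.506, "ty": -0.559, "tz": 0.02, "ax": 0, "ay": 0, "az": -1.19},
    {"jaw": 0, "tx": 0.506, "ty": -0.559, "tz": 0.02, "ax": 0, "ay": 0, "az": -1.19},
    {"jaw": 0, "tx": 0.506, "ty": -0.559, "tz": 0.02, "ax": 0, "ay": 0, "az": -1.19},
    {"jaw": 0, "tx": 0.506, "ty": -0.559, "tz": 0.02, "ax": 0, "ay": 0, "az": -1.19}
  ]
}}

```text
time: 1.75
tool_pos: [0.3413, -0.1397, 0.2032]
ee_rot: [3.14, 0.001, 1.559]
wrist_force: [0.9, 0.1, 0.3]
width: 0.0335
```

```bash
python3 - <<'E'
from h import *
print(get_obs()["tool_pos"],get_obs()["ee_rot"],get_obs()["width"])
x,y,_,w=push(0,back=15); print(rel(x,y,.14,w))
E
```

```text
[ 0.34127368 -0.13967572  0.20318473] [3.14008330e+00 8.46411103e-04 1.55895361e+00] 0.03351462927178407
(array([0.3297, 0.124 , 0.0631]), array([0.002, 0.001, 0.006]))
```

Call:
{"name": "step_arm", "arguments": {
  "steps": [
    {"jaw": 0, "tx": 0.33, "ty": 0.124, "tz": 0.03, "ax": 0, "ay": 0, "az": 0},
    {"jaw": 0, "tx": 0.33, "ty": 0.124, "tz": 0.03, "ax": 0, "ay": 0, "az": 0},
    {"jaw": 0, "tx": 0.33, "ty": 0.124, "tz": 0.03, "ax": 0, "ay": 0, "az": 0},
    {"jaw": 0, "tx": 0.33, "ty": 0.124, "tz": 0.06, "ax": 0, "ay": 0, "az": 0},
    {"jaw": 0, "tx": 0.33, "ty": 0.124, "tz": 0.06, "ax": 0, "ay": 0, "az": 0},
    {"jaw": 0, "tx": 0.33, "ty": 0.124, "tz": 0.063, "ax": 0, "ay": 0, "az": 0},
    {"jaw": 0, "tx": 0.33, "ty": 0.124, "tz": 0.063, "ax": 0, "ay": 0, "az": 0},
    {"jaw": 0, "tx": 0.33, "ty": 0.124, "tz": 0.063, "ax": 0, "ay": 0, "az": 0}
  ]
}}

```text
time: 2.55
tool_pos: [0.4689, 0.1925, 0.1379]
ee_rot: [-3.14, 0.0, 1.564]
wrist_force: [0.1, -0.9, 0.5]
width: 0.0005
```

```bash
python3 - <<'E'
from h import *
print(get_obs()["tool_pos"],get_obs()["ee_rot"],get_obs()["width"])
x,y,z,w=push(0,back=15); print(rel(x,y,z,w))
x,y,z,w=push(0,back=3); print(rel(x,y,z,w))
crop("scene",(180,130,340,290),4,"pics/s1.png")
E
```

```text
[0.46894214 0.19254626 0.13791861] [-3.13994067e+00  2.36210219e-04  1.56381802e+00] 0.0005148033637018937
(array([-0.004 ,  0.0005,  0.0619]), array([-0.002,  0.   ,  0.01 ]))
(array([-0.0041,  0.0125,  0.0619]), array([-0.002,  0.   ,  0.01 ]))
```

View pics/s1.png

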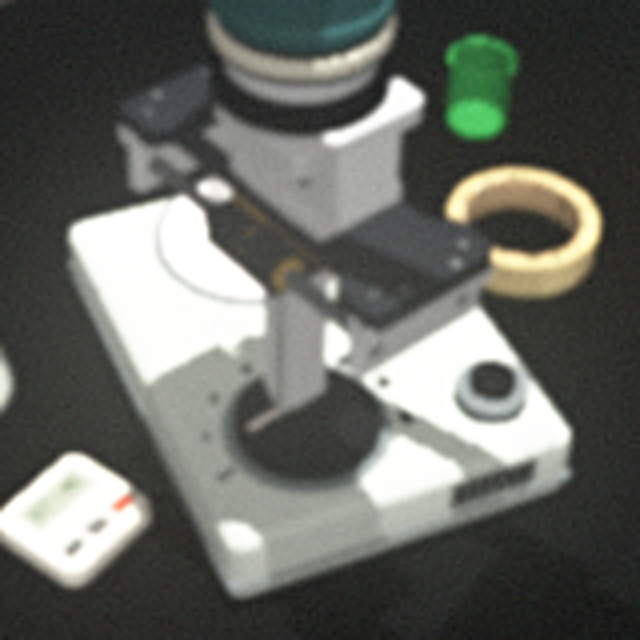

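Call:
{"name": "step_arm", "arguments": {
  "steps": [
    {"jaw": 0, "tx": -0.004, "ty": 0.001, "tz": 0.03, "ax": 0, "ay": 0, "az": 0.01},
    {"jaw": 0, "tx": -0.004, "ty": 0.001, "tz": 0.05, "ax": 0, "ay": 0, "az": 0.01},
    {"jaw": 0, "tx": -0.004, "ty": 0.001, "tz": 0.06, "ax": 0, "ay": 0, "az": 0.01},
    {"jaw": 0, "tx": -0.004, "ty": 0.001, "tz": 0.062, "ax": 0, "ay": 0, "az": 0.01},
    {"jaw": 0, "tx": -0.004, "ty": 0.001, "tz": 0.062, "ax": 0, "ay": 0, "az": 0.01}
  ]
}}

```text
time: 3.1
tool_pos: [0.4703, 0.1871, 0.0771]
ee_rot: [-3.141, 0.0, 1.552]
wrist_force: [-0.0, 0.1, -0.0]
width: 0.0002
```

```bash
python3 - <<'E'
from h import *
o=get_obs();print(o["tool_pos"],o["ee_rot"],o["wrist_force"])
for t in (0,4,8,12,16,20,24): x,y,z,w=push(t); print(t,*rel(x,y,z,w))
E
```

```text
[0.47031935 0.18711696 0.0770512 ] [-3.14133798e+00  4.85130061e-04  1.55224176e+00] [-0.00756226  0.0953037  -0.0477867 ]
0 [0.0014 0.0139 0.001 ] [-0.     0.    -0.001]
4 [0.0026 0.0163 0.001 ] [-0.     0.     0.069]
8 [0.0036 0.0188 0.001 ] [-0.     0.001  0.139]
12 [0.0044 0.0214 0.001 ] [-0.     0.001  0.208]
16 [0.0051 0.024  0.001 ] [-0.     0.001  0.278]
20 [0.0056 0.0267 0.001 ] [-0.     0.001  0.348]
24 [0.0059 0.0293 0.001 ] [-0.     0.001  0.418]
```

Call:
{"name": "step_arm", "arguments": {
  "steps": [
    {"jaw": 0, "tx": 0.001, "ty": 0.01, "tz": 0.001, "ax": 0, "ay": 0, "az": 0},
    {"jaw": 0, "tx": 0.002, "ty": 0.015, "tz": 0.001, "ax": 0, "ay": 0, "az": 0.035},
    {"jaw": 0, "tx": 0.003, "ty": 0.0175, "tz": 0.001, "ax": 0, "ay": 0, "az": 0.1},
    {"jaw": 0, "tx": 0.004, "ty": 0.02, "tz": 0.001, "ax": 0, "ay": 0, "az": 0.17},
    {"jaw": 0, "tx": 0.0048, "ty": 0.0225, "tz": 0.001, "ax": 0, "ay": 0, "az": 0.24},
    {"jaw": 0, "tx": 0.0054, "ty": 0.0255, "tz": 0.001, "ax": 0, "ay": 0, "az": 0.315},
    {"jaw": 0, "tx": 0.0056, "ty": 0.0267, "tz": 0.001, "ax": 0, "ay": 0, "az": 0.348},
    {"jaw": 0, "tx": 0.0056, "ty": 0.0267, "tz": 0.001, "ax": 0, "ay": 0, "az": 0.348}
  ]
}}

```text
time: 3.9
tool_pos: [0.4988, 0.1923, 0.0774]
ee_rot: [3.139, -0.001, 1.204]
wrist_force: [-0.2, 0.4, -0.1]
width: 0.0006
```

```bash
python3 - <<'E'
from h import *
o=get_obs();print(o["tool_pos"],o["ee_rot"],o["wrist_force"])
p,_=snapshot("scene"); q,_=snapshot("top")
a=cv2.resize(p[200:270,220:290],(420,420),interpolation=2); b=cv2.resize(q[195:255,200:260],(360,420),interpolation=2)
cv2.imwrite("pics/d1.png",np.hstack([a,b])[...,::-1])
for t in (20,30,34,38,42,46,50): x,y,z,w=push(t); print(t,*rel(x,y,z,w))
E
```

```text
[0.49876253 0.19230393 0.07737342] [ 3.13928757e+00 -1.02065409e-03  1.20406699e+00] [-0.1524868   0.36195103 -0.12527745]
20 [-0.0004 -0.0009  0.0009] [ 0.001 -0.     0.001]
30 [0.0023 0.0052 0.0009] [ 0.001 -0.001  0.175]
34 [0.003  0.0078 0.001 ] [ 0.001 -0.001  0.245]
38 [0.0036 0.0105 0.001 ] [ 0.001 -0.001  0.315]
42 [0.004  0.0131 0.001 ] [ 0.001 -0.001  0.384]
46 [0.0042 0.0158 0.001 ] [ 0.001 -0.001  0.454]
50 [0.0042 0.0185 0.001 ] [ 0.001 -0.001  0.524]
```

View pics/d1.png

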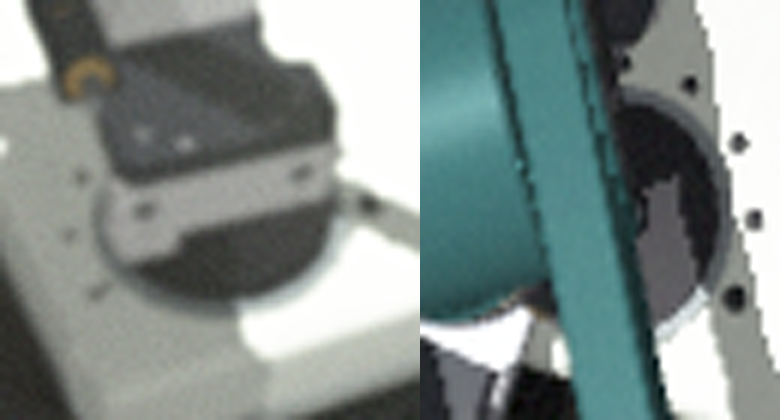

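Call:
{"name": "step_arm", "arguments": {
  "steps": [
    {"jaw": 0, "tx": 0.0023, "ty": 0.0052, "tz": 0.001, "ax": 0, "ay": 0, "az": 0.14},
    {"jaw": 0, "tx": 0.003, "ty": 0.0078, "tz": 0.001, "ax": 0, "ay": 0, "az": 0.245},
    {"jaw": 0, "tx": 0.0036, "ty": 0.0105, "tz": 0.001, "ax": 0, "ay": 0, "az": 0.315},
    {"jaw": 0, "tx": 0.004, "ty": 0.0131, "tz": 0.001, "ax": 0, "ay": 0, "az": 0.384},
    {"jaw": 0, "tx": 0.0042, "ty": 0.0158, "tz": 0.001, "ax": 0, "ay": 0, "az": 0.454},
    {"jaw": 0, "tx": 0.0042, "ty": 0.018, "tz": 0.001, "ax": 0, "ay": 0, "az": 0.51},
    {"jaw": 0, "tx": 0.0042, "ty": 0.018, "tz": 0.001, "ax": 0, "ay": 0, "az": 0.51}
  ]
}}

```text
time: 4.7
tool_pos: [0.5169, 0.1897, 0.0764]
ee_rot: [3.14, -0.002, 0.695]
wrist_force: [-0.2, 0.2, 0.2]
width: 0.0008
```

```bash
python3 - <<'E'
from h import *
o=get_obs();print(o["tool_pos"],o["ee_rot"],o["wrist_force"])
p,_=snapshot("scene"); q,_=snapshot("top")
a=cv2.resize(p[200:270,220:290],(420,420),interpolation=2); b=cv2.resize(q[195:255,200:260],(360,420),interpolation=2)
cv2.imwrite("pics/d2.png",np.hstack([a,b])[...,::-1])
for t in (50,60,64,68,72,76,80): x,y,z,w=push(t); print(t,*rel(x,y,z,w))
E
```

```text
[0.5169397  0.18965713 0.07638358] [ 3.14009304e+00 -1.81940977e-03  6.95218264e-01] [-0.18055528  0.22462363  0.2008721 ]
50 [0.0001 0.0004 0.0002] [ 0.001 -0.002  0.016]
60 [0.0026 0.0066 0.0002] [ 0.001 -0.002  0.19 ]
64 [0.0033 0.0092 0.0003] [ 0.001 -0.002  0.26 ]
68 [0.0039 0.0118 0.0003] [ 0.001 -0.002  0.33 ]
72 [0.0042 0.0145 0.0003] [ 0.001 -0.002  0.4  ]
76 [0.0044 0.0172 0.0003] [ 0.001 -0.002  0.469]
80 [0.0043 0.0199 0.0003] [ 0.001 -0.002  0.539]
```

View pics/d2.png

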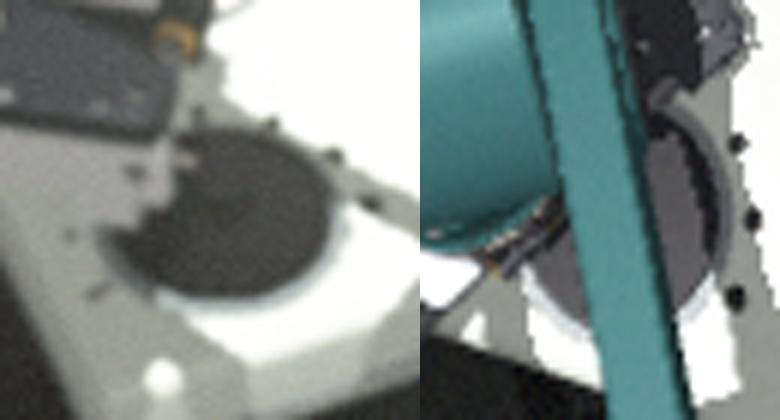

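Call:
{"name": "step_arm", "arguments": {
  "steps": [
    {"jaw": 0, "tx": 0.0026, "ty": 0.0066, "tz": 0, "ax": 0, "ay": 0, "az": 0.14},
    {"jaw": 0, "tx": 0.0033, "ty": 0.0092, "tz": 0, "ax": 0, "ay": 0, "az": 0.26},
    {"jaw": 0, "tx": 0.0039, "ty": 0.0118, "tz": 0, "ax": 0, "ay": 0, "az": 0.33},
    {"jaw": 0, "tx": 0.0042, "ty": 0.0145, "tz": 0, "ax": 0, "ay": 0, "az": 0.4},
    {"jaw": 0, "tx": 0.0044, "ty": 0.0172, "tz": 0, "ax": 0, "ay": 0, "az": 0.47},
    {"jaw": 0, "tx": 0.0043, "ty": 0.0194, "tz": 0, "ax": 0, "ay": 0, "az": 0.53},
    {"jaw": 0, "tx": 0.0043, "ty": 0.0194, "tz": 0, "ax": 0, "ay": 0, "az": 0.53}
  ]
}}

```text
time: 5.5
tool_pos: [0.5324, 0.1775, 0.0764]
ee_rot: [3.141, -0.002, 0.167]
wrist_force: [0.3, -0.2, -1.0]
width: 0.0005
```

```bash
python3 - <<'E'
from h import *
o=get_obs();print(o["tool_pos"],o["ee_rot"],o["wrist_force"])
p,_=snapshot("scene")
f=lambda th,r,z:[AX[0]+r*np.cos(1.5533-np.radians(th)),AX[1]+r*np.sin(1.5533-np.radians(th)),z]
a=cv2.resize(p[200:270,220:290],(560,560),interpolation=2)
for t in range(0,211,30):
    u=(proj("scene",[f(t,.054,.055)])[0]-[220,200]+.5)*8; cv2.circle(a,(int(u[0]),int(u[1])),6,(255,0,0),1)
for t,c in ((60,(0,255,0)),(90,(255,255,0)),(120,(0,255,255))):
    u=(proj("scene",[f(t,.041,.082)])[0]-[220,200]+.5)*8; cv2.circle(a,(int(u[0]),int(u[1])),4,c,-1)
cv2.imwrite("pics/d3.png",a[...,::-1])
for t in (80,90,94,98,102,106,110): x,y,z,w=push(t); print(t,*rel(x,y,z,w))
E
```

```text
[0.53240326 0.17749681 0.07635346] [ 3.14127804e+00 -1.99340857e-03  1.67102813e-01] [ 0.33394579 -0.17267686 -0.95199601]
80 [0.0003 0.0004 0.0003] [ 0.    -0.002  0.011]
90 [0.0029 0.0066 0.0003] [ 0.    -0.002  0.186]
94 [0.0036 0.0092 0.0003] [ 0.    -0.002  0.255]
98 [0.0042 0.0118 0.0003] [-0.    -0.002  0.325]
102 [0.0045 0.0145 0.0003] [-0.    -0.002  0.395]
106 [0.0047 0.0172 0.0003] [-0.    -0.002  0.465]
110 [0.0047 0.0199 0.0003] [-0.    -0.002  0.535]
```

View pics/d3.png

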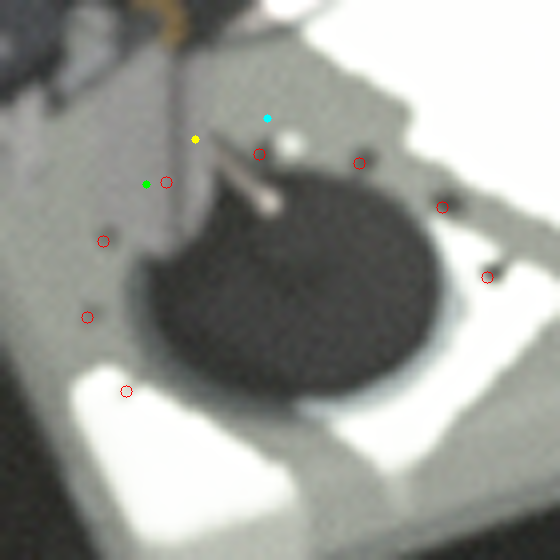

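Call:
{"name": "step_arm", "arguments": {
  "steps": [
    {"jaw": 0, "tx": 0.0029, "ty": 0.0066, "tz": 0, "ax": 0, "ay": 0, "az": 0.14},
    {"jaw": 0, "tx": 0.0036, "ty": 0.0092, "tz": 0, "ax": 0, "ay": 0, "az": 0.255},
    {"jaw": 0, "tx": 0.0042, "ty": 0.0118, "tz": 0, "ax": 0, "ay": 0, "az": 0.325},
    {"jaw": 0, "tx": 0.0045, "ty": 0.0145, "tz": 0, "ax": 0, "ay": 0, "az": 0.395},
    {"jaw": 0, "tx": 0.0047, "ty": 0.0172, "tz": 0, "ax": 0, "ay": 0, "az": 0.465},
    {"jaw": 0, "tx": 0.0047, "ty": 0.0192, "tz": 0, "ax": 0, "ay": 0, "az": 0.52},
    {"jaw": 0, "tx": 0.0047, "ty": 0.0192, "tz": 0, "ax": 0, "ay": 0, "az": 0.52}
  ]
}}

```text
time: 6.25
tool_pos: [0.5401, 0.1594, 0.0764]
ee_rot: [-3.141, -0.002, -0.35]
wrist_force: [0.2, -0.1, 0.5]
width: 0.0001
```

```bash
cat >> h.py <<'E'
def look(name,ts):
    p,_=snapshot("scene")
    f=lambda th,r,z:[AX[0]+r*np.cos(1.5533-np.radians(th)),AX[1]+r*np.sin(1.5533-np.radians(th)),z]
    a=cv2.resize(p[200:270,220:290],(560,560),interpolation=2)
    for t,c in zip(ts,((0,255,0),(255,255,0),(0,255,255))):
        u=(proj("scene",[f(t,.041,.082)])[0]-[220,200]+.5)*8; cv2.circle(a,(int(u[0]),int(u[1])),4,c,-1)
    cv2.imwrite(name,a[...,::-1])
E
python3 - <<'E'
from h import *
o=get_obs();print(o["tool_pos"],o["ee_rot"],o["wrist_force"])
look("pics/d4.png",(90,120,150))
for t in (110,120,124,128,132,136,140): x,y,z,w=push(t); print(t,*rel(x,y,z,w))
E
```

```text
[0.54008477 0.15940154 0.07640839] [-3.14084122e+00 -1.77555775e-03 -3.50413937e-01] [ 0.17133053 -0.11728893  0.4996797 ]
110 [0.0004 0.0006 0.0004] [-0.001 -0.002  0.017]
120 [0.0029 0.0069 0.0004] [-0.001 -0.002  0.191]
124 [0.0036 0.0095 0.0004] [-0.001 -0.002  0.261]
128 [0.0043 0.0116 0.0004] [-0.001 -0.002  0.261]
132 [0.0049 0.0139 0.0004] [-0.001 -0.002  0.261]
136 [0.0053 0.0162 0.0004] [-0.001 -0.002  0.261]
140 [0.0055 0.0187 0.0004] [-0.001 -0.002  0.261]
```

View pics/d4.png

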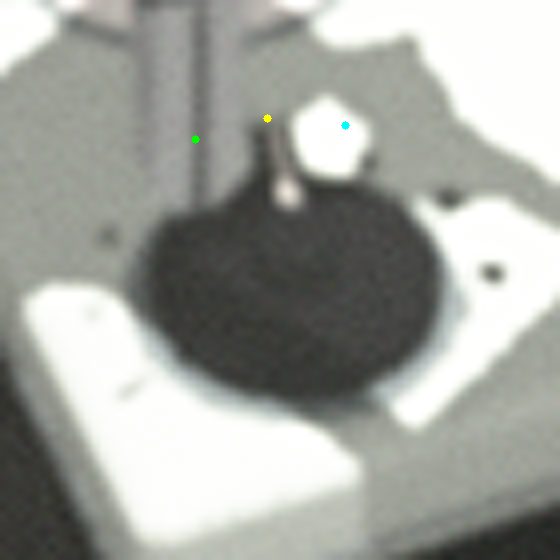

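The pointer stands at the fourth dot: its tip is near (270,118), where I predicted it for 120°. One more click.

Call:
{"name": "step_arm", "arguments": {
  "steps": [
    {"jaw": 0, "tx": 0.0029, "ty": 0.0066, "tz": 0, "ax": 0, "ay": 0, "az": 0.14},
    {"jaw": 0, "tx": 0.0036, "ty": 0.0095, "tz": 0, "ax": 0, "ay": 0, "az": 0.255},
    {"jaw": 0, "tx": 0.0043, "ty": 0.0116, "tz": 0, "ax": 0, "ay": 0, "az": 0.26},
    {"jaw": 0, "tx": 0.0049, "ty": 0.0139, "tz": 0, "ax": 0, "ay": 0, "az": 0.26},
    {"jaw": 0, "tx": 0.0053, "ty": 0.0162, "tz": 0, "ax": 0, "ay": 0, "az": 0.26},
    {"jaw": 0, "tx": 0.0054, "ty": 0.018, "tz": 0, "ax": 0, "ay": 0, "az": 0.26},
    {"jaw": 0, "tx": 0.0054, "ty": 0.018, "tz": 0, "ax": 0, "ay": 0, "az": 0.26}
  ]
}}

```text
time: 7.0
tool_pos: [0.5388, 0.1403, 0.0763]
ee_rot: [-3.141, -0.002, -0.609]
wrist_force: [-0.5, -0.4, -0.3]
width: 0.0005
```

```bash
python3 - <<'E'
from h import *
o=get_obs();print(o["tool_pos"],o["ee_rot"],o["wrist_force"],o["joint_positions"])
look("pics/d5.png",(120,150,180))
x,y,z,w=push(125); print(rel(x,y,z,w))
E
```

```text
[0.53881288 0.14029515 0.07633016] [-3.14099561e+00 -1.55797052e-03 -6.09114435e-01] [-0.5115857  -0.35091066 -0.25230774] [ 1.53288666e-01  1.67839790e-01  1.55727501e+00 -6.52162924e-04
  1.41493884e+00  2.33329970e+00]
(array([-0.0037, -0.0077,  0.0004]), array([-0.001, -0.002,  0.002]))
```

View pics/d5.png

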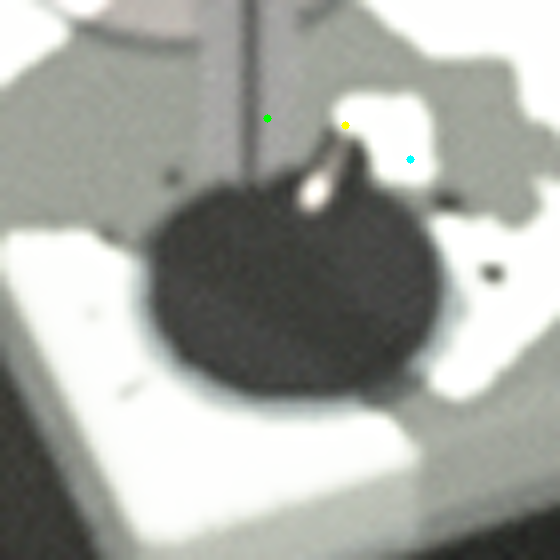

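Call:
{"name": "step_arm", "arguments": {
  "steps": [
    {"jaw": 0, "tx": -0.002, "ty": -0.006, "tz": 0, "ax": 0, "ay": 0, "az": 0},
    {"jaw": 0, "tx": -0.002, "ty": -0.006, "tz": -0.02, "ax": 0, "ay": 0, "az": 0},
    {"jaw": 0, "tx": -0.002, "ty": -0.006, "tz": -0.06, "ax": 0, "ay": 0, "az": 0},
    {"jaw": 0, "tx": -0.002, "ty": -0.006, "tz": -0.09, "ax": 0, "ay": 0, "az": 0},
    {"jaw": 0, "tx": -0.002, "ty": -0.006, "tz": -0.09, "ax": 0, "ay": 0, "az": 0}
  ]
}}

```text
time: 7.55
tool_pos: [0.5436, 0.1475, 0.1723]
ee_rot: [-3.133, -0.009, -0.609]
wrist_force: [0.0, 0.2, 0.8]
width: 0.0003
```

```bash
python3 - <<'E'
from h import *
o=get_obs();print(o["tool_pos"],o["ee_rot"],o["wrist_force"],o["joint_positions"])
d=np.load("top0.npz")["d"]
v,u=np.mgrid[234:257,260:282]; oo,r=ray("top",np.c_[u.ravel(),v.ravel()]); P=oo+r*d[234:257,260:282].ravel()[:,None]
print((P[:,2].reshape(u.shape)*1000).round().astype(int))
m=P[:,2]>.07; print(P[m].mean(0),KEY)
d=np.load("scene0.npz")["d"]; u0=proj("scene",[[*KEY,.075]])[0].round().astype(int); print(u0)
v,u=np.mgrid[u0[1]-9:u0[1]+10,u0[0]-10:u0[0]+11]; oo,r=ray("scene",np.c_[u.ravel(),v.ravel()]); P=oo+r*d[v.ravel(),u.ravel()][:,None]
print((P[:,2].reshape(u.shape)*1000).round().astype(int)); m=P[:,2]>.07; print(P[m].mean(0))
p,_=snapshot("scene"); q=np.load("top0.npz")["p"]
a=cv2.resize(p[195:245,275:335],(480,400),interpolation=2);b=cv2.resize(q[230:260,255:285],(320,400),interpolation=2)
cv2.imwrite("pics/k.png",np.hstack([a,b])[...,::-1])
E
```

```text
[0.54359721 0.14748763 0.17232786] [-3.13302757 -0.00944161 -0.60856664] [0.03563081 0.17660757 0.78439215] [ 1.64564873e-01  1.18524780e-01  1.41799913e+00 -4.63410142e-04
  1.59232952e+00  2.34387447e+00]
[[57 55 55 55 55 53 53 55 54 56 55 55 54 56 54 51 56 57 54 57 56 56]
 [55 56 56 56 55 54 58 53 54 54 54 53 54 55 55 51 53 56 58 54 56 54]
 [56 54 56 55 56 50 55 55 54 55 55 58 53 53 55 56 55 56 56 54 53 56]
 [56 55 55 58 55 55 54 55 65 67 66 68 68 65 56 53 56 56 57 58 54 55]
 [55 54 56 54 58 55 65 70 67 68 67 65 68 66 68 66 54 53 57 55 55 56]
 [53 57 52 53 53 64 68 65 66 66 67 71 65 67 70 68 66 55 54 56 53 54]
 [53 54 55 56 65 67 65 68 66 75 75 76 74 67 66 66 67 67 54 56 53 53]
 [57 54 55 65 69 65 68 70 75 74 74 77 75 73 68 69 67 65 58 52 55 57]
 [58 55 56 70 68 65 70 74 75 78 74 76 74 77 77 70 69 67 68 54 55 54]
 [55 58 67 69 68 68 76 75 76 78 74 75 76 76 75 76 68 68 64 56 57 52]
 [56 55 66 66 65 68 76 75 74 77 75 76 74 76 77 77 67 68 66 57 58 53]
 [54 54 68 66 67 67 75 76 77 77 75 77 77 77 76 76 66 66 68 55 55 52]
 [56 53 66 67 65 66 76 76 76 77 74 76 76 76 74 76 66 66 64 52 56 
[... 1790 characters left out ...]
79  78  77  77  77  75  67
   67  68  56]
 [ 57  68  69  69  70  68  72  75  77  77  77  77  76  75  76  78  70  67
   68  68  55]
 [ 57  67  67  68  67  68  71  71  74  75  74  77  74  75  76  72  67 727
   68  68  57]
 [ 57  66  68  68  68  68  67  71  68  71  72  73  71  74  70  69  68  68
   67  69  56]
 [ 57  61  67  69  69  68  69  68  69  68  69  69  70  69  69  68  69  69
   69  66  55]
 [ 56  60  65  66  68  68  70  67  68  68  67  68  69  70  69  66  70  67
   68  62  57]
 [ 55  56  60  63  67  66  69  67  68  68  67  67  69  69  68  67  67  66
   63  59  57]
 [ 56  54  56  59  63  64  69  69  68  66  67  69  67  67  66  67  66  64
   59  55  57]]
[0.44914004 0.06887649 0.08247095]
```

View pics/k.png

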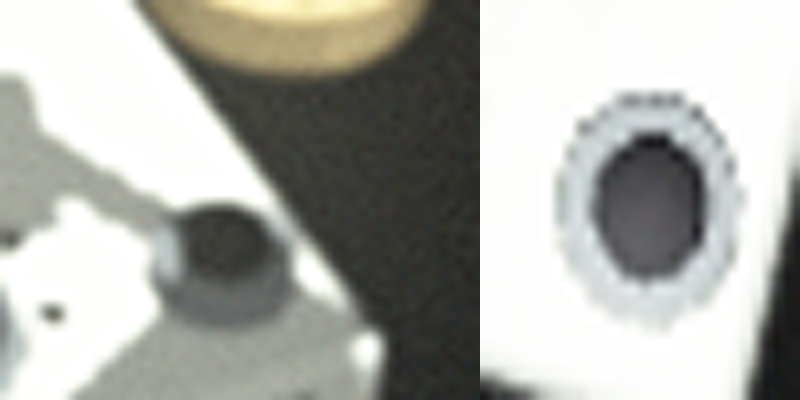

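```bash
python3 - <<'E'
from h import *
print(rel(.4548,.0638,.10,-.609))
E
```

```text
(array([-0.0244,  0.1187,  0.0685]), array([-0.005, -0.006,  0.   ]))
```

Call:
{"name": "step_arm", "arguments": {
  "steps": [
    {"jaw": 0, "tx": -0.009, "ty": 0.045, "tz": 0, "ax": 0, "ay": 0, "az": 0},
    {"jaw": 0, "tx": -0.018, "ty": 0.09, "tz": 0, "ax": 0, "ay": 0, "az": 0},
    {"jaw": 0, "tx": -0.0244, "ty": 0.1187, "tz": 0.01, "ax": -0.005, "ay": -0.006, "az": 0},
    {"jaw": 0, "tx": -0.0244, "ty": 0.1187, "tz": 0.04, "ax": -0.005, "ay": -0.006, "az": 0},
    {"jaw": 0, "tx": -0.0244, "ty": 0.1187, "tz": 0.06, "ax": -0.005, "ay": -0.006, "az": 0},
    {"jaw": 0, "tx": -0.0244, "ty": 0.1187, "tz": 0.068, "ax": -0.005, "ay": -0.006, "az": 0},
    {"jaw": 0, "tx": -0.0244, "ty": 0.1187, "tz": 0.068, "ax": -0.005, "ay": -0.006, "az": 0}
  ]
}}

```text
time: 8.3
tool_pos: [0.4531, 0.0639, 0.098]
ee_rot: [3.139, 0.004, -0.609]
wrist_force: [-0.3, -0.5, 0.4]
width: 0.0006
```

```bash
python3 - <<'E'
from h import *
print(rel(.4548,.0638,.0785,-.609), get_obs()["tool_pos"])
look("pics/d6.png",(120,150,180))
E
```

```text
(array([ 0.0015, -0.0009,  0.0195]), array([0.003, 0.004, 0.   ])) [0.45312862 0.06390546 0.0979943 ]
```

View pics/d6.png

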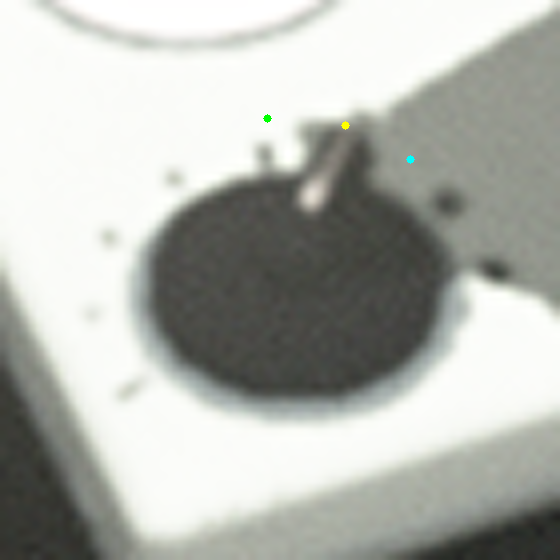

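Call:
{"name": "step_arm", "arguments": {
  "steps": [
    {"jaw": 0, "tx": 0.0015, "ty": -0.001, "tz": 0.008, "ax": 0, "ay": 0, "az": 0},
    {"jaw": 0, "tx": 0.0015, "ty": -0.001, "tz": 0.013, "ax": 0, "ay": 0, "az": 0},
    {"jaw": 0, "tx": 0.0015, "ty": -0.001, "tz": 0.016, "ax": 0, "ay": 0, "az": 0},
    {"jaw": 0, "tx": 0.0015, "ty": -0.001, "tz": 0.018, "ax": 0, "ay": 0, "az": 0},
    {"jaw": 0, "tx": 0.0015, "ty": -0.001, "tz": 0.0195, "ax": 0, "ay": 0, "az": 0},
    {"jaw": 0, "tx": 0.0015, "ty": -0.001, "tz": 0.0195, "ax": 0, "ay": 0, "az": 0}
  ]
}}

```text
time: 8.95
tool_pos: [0.4563, 0.0641, 0.0805]
ee_rot: [3.141, 0.002, -0.608]
wrist_force: [-0.7, 0.5, 3.9]
width: 0.0004
```

Call:
{"name": "step_arm", "arguments": {
  "steps": [
    {"jaw": 0, "tx": 0, "ty": 0, "tz": 0.002, "ax": 0, "ay": 0, "az": 0},
    {"jaw": 0, "tx": 0, "ty": 0, "tz": 0.003, "ax": 0, "ay": 0, "az": 0},
    {"jaw": 0, "tx": 0, "ty": 0, "tz": 0.003, "ax": 0, "ay": 0, "az": 0}
  ]
}}

```text
time: 9.25
tool_pos: [0.4563, 0.064, 0.0791]
ee_rot: [3.141, 0.001, -0.608]
wrist_force: [-3.7, 0.1, 8.6]
width: 0.0006
```

The force rose past the spring's 4 N to 8.6 N and the tool stopped short of its target, so the key is against its stop. Lifting off.

Call:
{"name": "step_arm", "arguments": {
  "steps": [
    {"jaw": 0, "tx": 0, "ty": 0, "tz": -0.01, "ax": 0, "ay": 0, "az": 0},
    {"jaw": 0, "tx": 0, "ty": 0, "tz": -0.04, "ax": 0, "ay": 0, "az": 0},
    {"jaw": 0, "tx": 0, "ty": 0, "tz": -0.08, "ax": 0, "ay": 0, "az": 0},
    {"jaw": 0, "tx": 0, "ty": 0, "tz": -0.12, "ax": 0, "ay": 0, "az": 0},
    {"jaw": 0, "tx": -0.02, "ty": 0.1, "tz": -0.12, "ax": 0, "ay": 0, "az": 0},
    {"jaw": 0, "tx": -0.02, "ty": 0.1, "tz": -0.12, "ax": 0, "ay": 0, "az": 0},
    {"jaw": 0, "tx": -0.02, "ty": 0.1, "tz": -0.12, "ax": 0, "ay": 0, "az": 0}
  ]
}}

```text
time: 9.95
tool_pos: [0.3805, -0.009, 0.1996]
ee_rot: [3.14, -0.0, -0.613]
wrist_force: [0.1, -0.7, 0.2]
width: 0.0005
```

```bash
python3 - <<'E'
from h import *
o=get_obs(); print(o["tool_pos"],o["wrist_force"])
p,d=snapshot("scene"); crop("scene",(180,130,340,290),4,"pics/e.png",p)
u0=[304,221]; v,u=np.mgrid[218:226,298:308]; oo,r=ray("scene",np.c_[u.ravel(),v.ravel()]); P=oo+r*d[v.ravel(),u.ravel()][:,None]
d0=np.load("scene0.npz")["d"]; Q=oo+r*d0[v.ravel(),u.ravel()][:,None]
print("key z now/before",np.median(P[:,2]),np.median(Q[:,2]))
E
```

```text
[ 0.38045169 -0.0090361   0.19957994] [ 0.10450418 -0.69070723  0.17848605]
key z now/before 0.07695005998622767 0.07677397277623782
```

View pics/e.png

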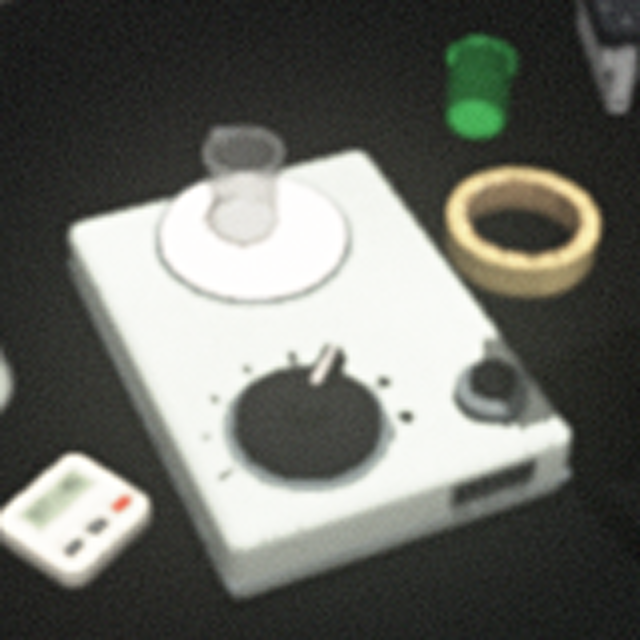

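The pointer at (330,360) covers the fifth dot, with dots one to four behind it and six and seven ahead. The key is up again, and the beaker stands upright on the plate. Handing in.

```bash
python3 -c "
from bench import *
print(close_job())"
```

```text
the job is handed in; nothing more can be done
None
```

I set the selector to the fifth dot, then pressed the start key fully and let it come up, and handed the job in at about 10 s on the robot's clock. `close_job()` gives no verdict, so the result rests on my own checks.

- **Selector:** It started at OFF. I pushed the pointer round from one side with the closed fingertips, in five separate clicks. The gripper hid the pointer after the first click and mostly hid it after the second. Pictures after the third, fourth and fifth clicks showed it at the expected dot, and the last picture shows it over the fifth.
- **Start key:** The first press stopped at 3.9 N, so I went about 1.5 mm further and reached 8.6 N against the stop. After lifting, the depth picture put its top at 77.0 mm, against 76.8 mm before the press.
- **Other things:** The last picture shows the beaker upright on the plate and the timer and tape where they stood. The flask was mostly outside it, but the arm never went near the flask. The arm is clear of everything, with only sensor noise on the wrist force.

One move call was refused as invalid input because I had left out two fields; it moved nothing, and no check disagreed.

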